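# Pack the vat outlet kit

## Task

Pack the washed outlet fittings of the vat into the kit tray, each flat on the tray inside the frame of its own outline: the flanged pipe upright on its flange in the round frame, the open hex nut in the six-sided one, the square block in the square one and the valve lever in the long slot. Leave the two look-alikes, the plain pipe without a flange and the closed hex cap, standing where they are, and let go of everything at the end.

Things in the scene. Friction and masses are not known exactly. Their poses are not given: they have to be found in the camera images.
- flanged_pipe: Loose steel pipe end standing upright: a round flange of 64 mm diameter and 8 mm thickness at the foot, from which a 38 mm diameter open tube rises to 70 mm height; about 0.25 kg. Belongs in the round frame. Origin: centre of its underside; z up.
- hex_nut: Loose six-sided steel union nut lying flat: 50 mm across flats, 32 mm high, with a through-hole 32 mm wide; about 0.2 kg. Belongs in the six-sided frame. Two of its flats face its own +x and -x (the others every 60 degrees). Origin: centre of its underside; z up.
- square_block: Loose square steel gland block: 46 x 46 mm, 34 mm high, with a round boss 28 mm in diameter and 10 mm high on top and four small dark screw heads; about 0.35 kg. Belongs in the square frame. Its sides face its own x and y axes. Origin: centre of its underside; z up.
- valve_lever: Loose steel valve lever lying flat: a bar 20 mm wide and 30 mm high with a round hub 28 mm in diameter at its +x end, 88 mm long overall from x = -44 to x = +44 mm, hub centre at x = +30 mm; about 0.2 kg. Belongs in the long slot frame, either way round. Origin: centre of its length and width, on the underside; x along the bar, z up.
- plain_pipe: Look-alike, to be left standing where it is: a loose steel tube 38 mm in diameter and 70 mm high, with no flange at its foot. Origin: centre of its underside; z up. Other small things (jars, a cup, a bottle, a weight, up to 75 mm tall) stand among the loose parts, centres 95 mm or more apart, on the right half of the table.
- hex_cap: Look-alike, to be left where it is: a loose six-sided steel cap, 50 mm across flats and 33 mm high, closed on top (a low round disc instead of a hole). Origin: centre of its underside; z up.
- round_frame: Target for the flanged pipe: round blue frame, inside diameter 80 mm, outside 94 mm. Fixed on a white square kit tray (260 mm, plate 4 mm thick, rim top 8 mm above the table) on the left half of the table. The four blue frames stand on the plate 120 mm apart, 2 x 2, in changing order. 6 mm high, open; its floor is the tray plate. Origin: its centre, on the plate, 4 mm above the table; z up.
- hex_frame: Target for the hex nut: six-sided blue frame, 66 mm across flats inside, 80 mm outside; flats face its own +x and -x (the others every 60 degrees); the nut fits in it at any turn. 6 mm high, open; its floor is the tray plate. Origin: its centre, on the plate, 4 mm above the table; z up.
- square_frame: Target for the square block: square blue frame, 64 x 64 mm inside, 78 x 78 mm outside, sides along its own x and y. 6 mm high, open; its floor is the tray plate. Origin: its centre, on the plate, 4 mm above the table; z up.
- slot_frame: Target for the valve lever: long blue frame, inside 104 mm along its own x and 42 mm along its y, outside 116 x 54 mm. 6 mm high, open; its floor is the tray plate. Origin: its centre, on the plate, 4 mm above the table; z up.
Not all that is in view belongs to the job. Leave any black look-alike of the round_frame alone. What is shaped like the plain_pipe but pink is not meant.

How it is judged:
At the end, for the whole second after the job is handed in: Flanged pipe, hex nut, square block and valve lever each lie inside their own frame: centre within 14 mm of the frame's centre, underside on the tray plate (within 4 mm), upright within about 7 degrees, released and at rest. Plain pipe and hex cap stand upright within 30 mm of where they started (horizontal distance between flanged_pipe and round_frame below 0.014 m and z of flanged_pipe in the frame of round_frame below 0.004 m and angle between each of flanged_pipe, hex_nut, square_block, valve_lever, plain_pipe, hex_cap's own z axis and vertical below 0.12 rad and linear speed of each of flanged_pipe, hex_nut, square_block, valve_lever below 0.02 m/s and horizontal distance between hex_nut and hex_frame below 0.014 m and z of hex_nut in the frame of hex_frame below 0.004 m and horizontal distance between square_block and square_frame below 0.014 m and z of square_block in the frame of square_frame below 0.004 m and horizontal distance between valve_lever and slot_frame below 0.014 m and z of valve_lever in the frame of slot_frame below 0.004 m and distance of each of plain_pipe, hex_cap from where it was at the start of the episode below 0.03 m); the robot touches nothing.
It fails at once if a look-alike is picked up or pushed away (distance of any of plain_pipe, hex_cap from where it was at the start of the episode above 0.05 m).
It also fails if it takes over 128 s, if anything falls off the work surface, if the arm or the gripper's body presses on something with over 40 N, if the wrist force passes 120 N, or if a joint passes its speed limit or range.

## Robot

A 6-joint arm with a two-finger parallel gripper is mounted at the origin on the work surface. World frame = base frame: x ahead of the robot, y to its left, z up, the work surface at z = 0. Lengths are in m, angles in rad, forces in N, time in s.
With the tool pointing down it reaches from about 0.35 to 0.975 m from the base axis. Payload 4.9 kg.
Tool frame: the origin (TCP) lies midway between the tips of the shut fingers; the grasp point (between the pads) lies 19 mm behind it; z points along the fingers, y is the direction in which the jaws open and shut (so a half turn about z gives the same grasp; the last joint's range is limited). The gripper opens to 85 mm and grips with 20 to 120 N. Pads are 22 mm wide; open, the fingers measure 114 mm over their backs; the gripper's body (76 mm by 85 mm) begins 54 mm behind the grasp point. The pads swing forward as they close: fully open they stand 13 mm farther back than shut.
Start: joints at [-1.334, 0.053, 1.613, -0, 1.476, -0.119], TCP at [0.218, -0.586, 0.231] pointing down, gripper open.
Joint ranges: [-3.01, 3.01], [-1.01, 2.22], [0.06, 2.58], [-1.02, 4.17], [0.09, 2.62], [-3.14, 3.14]. Speed limits (rad/s): [2.57, 2.57, 3.14, 3.14, 3.14, 3.14].

## Interface

Orientations are given as a unit quaternion [w, x, y, z].
In Python, from plant import manip, cams gives the robot as it stands.
- The arm moves only by the tool jog_arm, never from a script. Its argument "targets" is a list of rows, each a list of 4 numbers: the shift along the tool's x, y, z in m, then the turn about the tool's z in degrees. A call has 1 to 5 rows; each row is the pose to reach, as a shift and turn from the pose commanded when the call began, along the tool's axes at that moment; what a row does not reach only later rows make up. A row lasts 1/12 s, in which the tool goes at most 41.7 mm and 7.16 degrees, less where a joint would pass 70% of its speed; a pose out of reach is approached as far as the arm can. A call with a gripper value outside its range is refused whole. "fingers" is the opening, from 0 (shut) to 1 (fully open), set as the call begins (left out, the last holds). The fingers move at their own pace and stop on an object; the grip force is fixed at half the most. Time passes only in rows, so rows that repeat a pose let the fingers close. It gives the time, the measured TCP pose, the force and the opening at its end, in the units of the state.
- manip.state(): the state, without advancing time (a new reading comes with each control period).
- cams.grab_frame(name): name is "side" or "top"; returns the picture (480x640x3 uint8, red, green, blue); there is no depth.
- cams.get_calibration(name): a dict with "camera_matrix" (3x3 intrinsics, pixels), "distortion" ([k1, k2, p1, p2, k3] as OpenCV has them; the pictures are not rectified), "cam_to_world" (4x4, takes a point from camera to world coordinates). Camera axes: x right, y up, looking along -z (the intrinsics and any distortion apply to the point x, -y, -z); pixel columns grow to the right and rows downward; lengths in m; the calibration is good to about 2 mm. A picture is of the moment at which its call begins. get_calibration takes no time and is no camera call.
- manip.job_done(): hands the job in, once; it reports no verdict.
The state is a dict: "time": time; "joint_pos": joint angles; "joint_vel": joint speeds; "joint_efforts": joint torques, N m; "tool_pos": TCP position; "tool_rot": TCP orientation; "contact_force": force on the tool from outside, world axes, zero at the start; "ft_torque": the same for the moment, N m; "gripper_width": opening from 0.0 (shut) to 1.0 (fully open).
Only numpy, scipy, OpenCV 4.12 (cv2) and the standard library are available. Lean on these libraries where they do the work, as an engineer would, in place of code of your own. Each camera call takes 0.05 s, during which the arm holds its last target. There are 200 camera calls.

## Working session

There is one attempt and no reset: what is moved stays moved. The work goes in short steps, Python scripts to look and compute and a tool call to move; the robot and the scene stay as the last step left them, time stands still between calls to the robot, and variables do not carry over. Pictures are saved under pics/ and viewed, about 12 in all and at most 16, crops included, and the job is handed in when it is done.

Besides the shell and the picture viewer there is one more tool, called after "Request:" in YAML: its name, and indented under it one key for each argument. jog_arm: Moves the arm, as the interface text tells. Its arguments: {"type":"object","properties":{"targets":{"type":"array"},"fingers":{"type":"number"}},"required":["targets"]}

```bash
mkdir -p pics; ls
python3 - <<'E'
from plant import manip,cams
import cv2
for n in("top","side"):
    cv2.imwrite(f"pics/{n}0.png",cams.grab_frame(n)[:,:,::-1]); c=cams.get_calibration(n); print(n,c)
print(manip.state())
E
```

```text
pics
top {'camera_matrix': array([[460.83713102,   0.        , 322.10462669],
       [  0.        , 460.83713102, 235.69628457],
       [  0.        ,   0.        ,   1.        ]]), 'distortion': array([0.0348701, 0.       , 0.       , 0.       , 0.       ]), 'cam_to_world': array([[-0.02811619,  0.98757437, -0.15461677,  0.41820788],
       [-0.99920812, -0.03212324, -0.02347844, -0.02315502],
       [-0.0281535 ,  0.1538342 ,  0.98769551,  0.97306   ],
       [ 0.        ,  0.        ,  0.        ,  1.        ]])}
side {'camera_matrix': array([[562.02435813,   0.        , 322.10523842],
       [  0.        , 562.02435813, 233.53424837],
       [  0.        ,   0.        ,   1.        ]]), 'distortion': array([0.03002499, 0.        , 0.        , 0.        , 0.        ]), 'cam_to_world': array([[-0.89546762,  0.35648558, -0.2665629 ,  0.27822582],
       [-0.4450093 , -0.70320733,  0.55449632,  0.61627638],
       [ 0.01022096,  0.61515647,  0.78833879,  0.90864986],
       [ 0.        ,  0.        ,  0.        ,  1.        ]])}
{'time': 0.1, 'joint_pos': array([-1.33399719e+00,  5.33108175e-02,  1.61416179e+00,  1.39614238e-05,
        1.47600566e+00, -1.19001465e-01]), 'joint_vel': array([-3.47290284e-05, -6.23236045e-04, -5.26880077e-04,  1.37472230e-03,
        5.79827372e-04, -1.02074708e-03]), 'joint_efforts': array([-2.37519453e-04, -3.94906676e+01, -3.71362031e+01, -1.14212141e-04,
        3.93681752e-03, -7.24481339e-06]), 'tool_pos': array([ 0.21758235, -0.58529878,  0.23017053]), 'tool_rot': array([-9.41582341e-04,  9.84217113e-01,  1.76962669e-01, -4.85615046e-05]), 'contact_force': array([-0.26402543,  0.42833897,  0.42271004]), 'ft_torque': array([-0.03097984,  0.00270132, -0.01399997]), 'gripper_width': 0.9982238060893972}
```

View pics/top0.png

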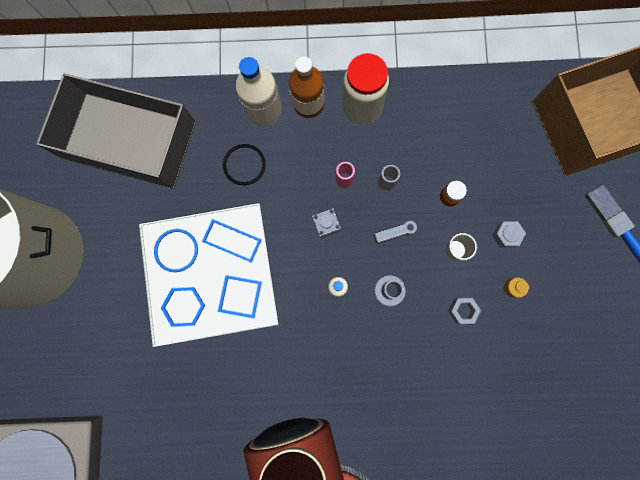

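View pics/side0.png

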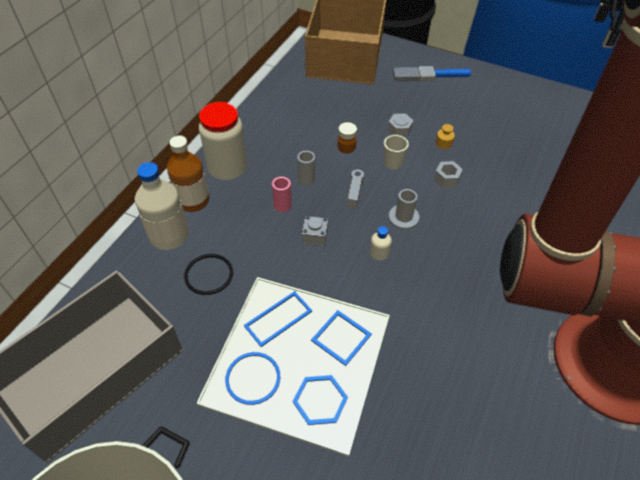

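The top view shows these loose parts:
- flanged pipe (391,290), with a ring flange around the tube
- open nut (466,311)
- block (326,222)
- lever (396,232)

The parts to avoid are the plain pipe (390,176, no flange), the pink pipe (345,174), the closed cap (511,234) and the black ring (244,164). The blue frames are round (176,250), slot (232,240), hex (183,306) and square (240,296). I'll measure these and confirm them in a crop.

```bash
cat > h.py <<'E'
import numpy as np,cv2
from plant import manip,cams
def ray(n,px):
    c=cams.get_calibration(n);T=c["cam_to_world"]
    u=cv2.undistortPoints(np.float64(px).reshape(-1,1,2),c["camera_matrix"],c["distortion"])[:,0]
    return T[:3,3],np.c_[u[:,0],-u[:,1],-np.ones(len(u))]@T[:3,:3].T
def onplane(n,px,z):
    o,d=ray(n,px); return (o+d*((z-o[2])/d[:,2])[:,None])[:,:2]
def to(x,y,z,yaw=None):
    """shift/turn in tool axes; yaw = world angle (deg) of the jaw (tool y) axis, mod 180"""
    s=manip.state();w,a,b,c=s["tool_rot"]
    R=np.array([[1-2*(b*b+c*c),2*(a*b-w*c),2*(a*c+w*b)],[2*(a*b+w*c),1-2*(a*a+c*c),2*(b*c-w*a)],[2*(a*c-w*b),2*(b*c+w*a),1-2*(a*a+b*b)]])
    d=R.T@(np.array([x,y,z])-s["tool_pos"]); y0=np.degrees(np.arctan2(R[1,1],R[0,1]))
    t=0 if yaw is None else -((yaw-y0+90)%180-90)
    print("t",round(s["time"],2),"pos",s["tool_pos"].round(4),"jaw",y0.round(1),"j6",s["joint_pos"][5].round(2),"w",round(s["gripper_width"],3),"-> shift",d.round(4),"turn",round(t,1))
E
python3 - <<'E'
from h import *
im=cv2.imread("pics/top0.png");hsv=cv2.cvtColor(im,cv2.COLOR_BGR2HSV)
def rect(c,z):
    p=onplane("top",c.reshape(-1,2),z); r=cv2.minAreaRect(np.float32(p*1000)); return p,r
def f(v): return np.round(v,1)
m=cv2.inRange(hsv,(95,120,100),(125,255,255)); m[:, :145]=0;m[:200]=0;m[:,275:]=0;m[345:]=0
for c in cv2.findContours(m,cv2.RETR_EXTERNAL,cv2.CHAIN_APPROX_NONE)[0]:
    if cv2.contourArea(c)<300: continue
    p,r=rect(c,.010); M=cv2.moments(c); print("frame",f([M['m10']/M['m00'],M['m01']/M['m00']]),f(r[0]),f(r[1]),f(r[2]), len(cv2.approxPolyDP(c,4,True)))
big=im[140:340,290:550]; g=cv2.cvtColor(im,cv2.COLOR_BGR2GRAY)
m=((hsv[...,1]<55)&(g>95)).astype(np.uint8)*255
m[:150]=0;m[340:]=0;m[:,:300]=0;m[:,545:]=0
o=cv2.resize(big,None,fx=3,fy=3,interpolation=cv2.INTER_CUBIC)
for c in cv2.findContours(m,cv2.RETR_EXTERNAL,cv2.CHAIN_APPROX_NONE)[0]:
    if cv2.contourArea(c)<60: continue
    p,r=rect(c,.03);M=cv2.moments(c);print("obj",f([M['m10']/M['m00'],M['m01']/M['m00']]),f(r[0]),f(r[1]),f(r[2]))
    cv2.drawContours(o,[((c-[290,140])*3+1).astype(int)],-1,(0,255,0),1)
cv2.imwrite("pics/crop.png",o)
E
```

```text
frame [182.4 306.5] [430.  293.7] [78.1 89.4] 1.2 6
frame [239.3 296.4] [447.4 175.6] [77.  76.4] 78.1 4
frame [175.4 250.2] [548.8 311.1] [92.1 89.6] 88.2 8
frame [231.3 240.1] [565.8 192.8] [114.6  53.4] 65.7 4
obj [466.  310.4] [ 406.6 -283.5] [55.4 51.1] 88.7
obj [337.6 286.2] [460.3 -29.1] [38.7 38.4] 88.3
obj [389.7 290.3] [ 449.8 -134.1] [61.6 61.7] 61.4
obj [462.9 246.3] [ 534.3 -287.5] [56.5 55.6] 88.1
obj [511. 233.] [ 559.  -385.8] [56.  49.6] 88.0
obj [396.6 231. ] [ 571.8 -152.7] [26.7 87.3] 12.3
obj [326.4 222. ] [594.7  -9.7] [47.9 48.1] 18.8
obj [456.5 189.7] [ 654. -283.] [39.  40.8] 86.1
obj [390.4 173.1] [ 693.6 -148.4] [39.8 36.9] 87.8
```

View pics/crop.png

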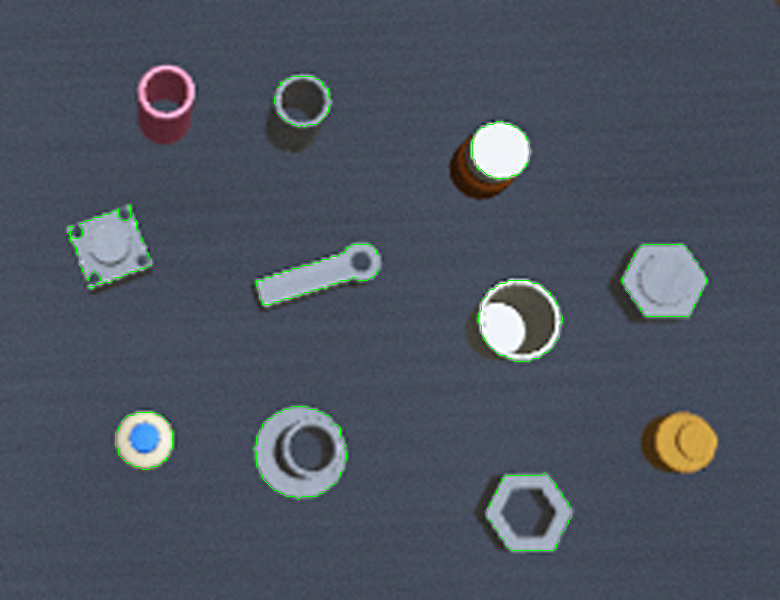

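The crop confirms the identities: nut with an open hole at crop (528,512), closed cap at (664,281), flanged pipe at (300,452) and plain pipe at (303,100). I'll pick up the nut first.

```bash
python3 -c "
from h import *
to(.4066,-.2835,.15,-1.3)"
```

```text
t 0.1 pos [ 0.2176 -0.5853  0.2302] jaw -69.6 j6 -0.12 w 0.998 -> shift [ 0.2823 -0.2169  0.0806] turn -68.3
```

Request:
jog_arm:
  targets:
    - [0.03,-0.023,0.008,-7]
    - [0.06,-0.046,0.016,-14]
    - [0.09,-0.069,0.024,-21]
    - [0.12,-0.092,0.032,-28]
    - [0.15,-0.115,0.04,-35]
  fingers: 1

```text
time: 0.52
tool_pos: [0.3186, -0.424, 0.1903]
tool_rot: [-0.0, 0.884, 0.467, 0.0]
contact_force: [0.2, 0.8, -0.5]
gripper_width: 1.002
```

```bash
python3 -c "
from h import *
to(.4066,-.2835,.15,-1.3)"
```

```text
t 0.52 pos [ 0.3186 -0.424   0.1903] jaw -34.3 j6 -0.47 w 1.002 -> shift [ 0.1656 -0.0065  0.0404] turn -33.0
```

Request:
jog_arm:
  targets:
    - [0.037,-0.0015,0.01,-7]
    - [0.074,-0.003,0.02,-14]
    - [0.111,-0.0045,0.03,-21]
    - [0.148,-0.006,0.038,-28]
    - [0.1656,-0.0065,0.0404,-33]

```text
time: 0.93
tool_pos: [0.4074, -0.2817, 0.1486]
tool_rot: [-0.002, 0.714, 0.7, 0.001]
contact_force: [-0.6, -0.2, -0.5]
gripper_width: 1.0
```

Request:
jog_arm:
  targets:
    - [0,0,0.03,0]
    - [0,0,0.065,0]
    - [0,0,0.1,0]
    - [0,0,0.13,0]
    - [0,0,0.143,0]

```text
time: 1.35
tool_pos: [0.4041, -0.2829, 0.0029]
tool_rot: [-0.004, 0.717, 0.697, -0.0]
contact_force: [-0.7, -0.7, -0.5]
gripper_width: 1.0
```

Request:
jog_arm:
  targets:
    - [0,0,0,0]
    - [0,0,0,0]
    - [0,0,0,0]
    - [0,0,0,0]
    - [0,0,0,0]
  fingers: 0

```text
time: 1.77
tool_pos: [0.4081, -0.2869, 0.0097]
tool_rot: [0.002, 0.717, 0.697, 0.0]
contact_force: [0.6, -1.6, 3.5]
gripper_width: 0.574
```

Request:
jog_arm:
  targets:
    - [0,0,0,0]
    - [0,0,0,0]
    - [0,0,0,0]
    - [0,0,0,0]
    - [0,0,0,0]

```text
time: 2.18
tool_pos: [0.4081, -0.2869, 0.0097]
tool_rot: [0.002, 0.717, 0.697, 0.0]
contact_force: [0.1, -0.5, 6.9]
gripper_width: 0.571
```

Request:
jog_arm:
  targets:
    - [0,0,-0.01,0]
    - [0,0,-0.03,0]
    - [0,0,-0.06,0]
    - [0,0,-0.1,0]
    - [0,0,-0.13,0]

```text
time: 2.6
tool_pos: [0.4068, -0.2856, 0.1402]
tool_rot: [0.0, 0.717, 0.697, 0.0]
contact_force: [0.8, -1.0, -1.3]
gripper_width: 0.571
```

```bash
python3 -c "
from h import *
to(.430,.2937,.14,-1.3)
cv2.imwrite('pics/s1.png',cams.grab_frame('side')[:,:,::-1][80:380,200:640])"
```

```text
t 2.6 pos [ 0.4068 -0.2856  0.1402] jaw -1.6 j6 -0.73 w 0.571 -> shift [5.797e-01 6.900e-03 1.000e-04] turn -0.3
```

View pics/s1.png

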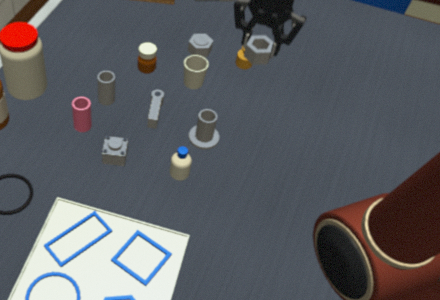

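The side view shows the nut in the jaws at crop (260,48). Next I carry it to the hex frame.

Request:
jog_arm:
  targets:
    - [0.01,0,0,0]
    - [0.03,0,0,0]
    - [0.06,0,0,0]
    - [0.095,0,0,0]
    - [0.13,0,0,0]

```text
time: 3.07
tool_pos: [0.409, -0.1536, 0.1359]
tool_rot: [-0.002, 0.718, 0.697, -0.0]
contact_force: [0.3, -0.8, -2.0]
gripper_width: 0.568
```

Request:
jog_arm:
  targets:
    - [0.035,0,0,0]
    - [0.07,0,0,0]
    - [0.105,0,0,0]
    - [0.14,0,0,0]
    - [0.175,0,0,0]

```text
time: 3.48
tool_pos: [0.4135, 0.0213, 0.136]
tool_rot: [-0.001, 0.717, 0.697, -0.001]
contact_force: [0.7, -0.5, -2.7]
gripper_width: 0.574
```

Request:
jog_arm:
  targets:
    - [0.035,0,0,0]
    - [0.07,0,0,0]
    - [0.105,0,0,0]
    - [0.14,0,0,0]
    - [0.175,0,0,0]

```text
time: 3.9
tool_pos: [0.4182, 0.1957, 0.136]
tool_rot: [-0.001, 0.717, 0.697, -0.001]
contact_force: [0.5, 0.2, -1.2]
gripper_width: 0.573
```

Request:
jog_arm:
  targets:
    - [0.035,0.003,0,0]
    - [0.065,0.005,0,0]
    - [0.09,0.007,0,0]
    - [0.1,0.007,0,0]
    - [0.1,0.007,0,0]

```text
time: 4.32
tool_pos: [0.4287, 0.295, 0.1363]
tool_rot: [-0.001, 0.716, 0.698, -0.002]
contact_force: [0.8, -0.4, -1.8]
gripper_width: 0.57
```

```bash
python3 -c "
from h import *
to(.430,.2937,.015,-1.3)"
```

```text
t 4.32 pos [0.4287 0.295  0.1363] jaw -1.4 j6 0.48 w 0.57 -> shift [-0.0011  0.0018  0.1213] turn -0.1
```

Request:
jog_arm:
  targets:
    - [-0.001,0.002,0.03,0]
    - [-0.001,0.002,0.06,0]
    - [-0.001,0.002,0.09,0]
    - [-0.001,0.002,0.108,0]
    - [-0.001,0.002,0.116,0]

```text
time: 4.73
tool_pos: [0.4287, 0.2898, 0.0175]
tool_rot: [-0.001, 0.717, 0.697, -0.004]
contact_force: [-0.5, -0.2, -2.4]
gripper_width: 0.568
```

Request:
jog_arm:
  targets:
    - [0,0,0.003,0]
    - [0,0,0.006,0]
    - [0,0,0.006,0]
    - [0,0,0.006,0]
    - [0,0,0.006,0]

```text
time: 5.15
tool_pos: [0.4334, 0.2932, 0.0174]
tool_rot: [0.0, 0.717, 0.697, 0.001]
contact_force: [-0.4, -0.2, -1.6]
gripper_width: 0.573
```

Request:
jog_arm:
  targets:
    - [0,0,0,0]
    - [0,0,0,0]
    - [0,0,0,0]
    - [0,0,0,0]
    - [0,0,0,0]
  fingers: 1

```text
time: 5.57
tool_pos: [0.4325, 0.2928, 0.0162]
tool_rot: [0.0, 0.717, 0.697, 0.0]
contact_force: [-0.4, 0.2, 0.4]
gripper_width: 1.0
```

Request:
jog_arm:
  targets:
    - [0,0,-0.02,0]
    - [0,0,-0.05,0]
    - [0,0,-0.085,0]
    - [0,0,-0.12,0]
    - [0,0,-0.14,0]

```text
time: 5.98
tool_pos: [0.4338, 0.2935, 0.1605]
tool_rot: [0.001, 0.717, 0.697, 0.003]
contact_force: [1.3, 0.1, 0.9]
gripper_width: 1.0
```

```bash
python3 -c "
from h import *
to(.5947,-.0097,.15,18.8)
cv2.imwrite('pics/s2.png',cams.grab_frame('side')[:,:,::-1][80:460,150:480])"
```

```text
t 5.98 pos [0.4338 0.2935 0.1605] jaw -1.6 j6 0.48 w 1.0 -> shift [-0.2986  0.1693  0.0105] turn -20.4
```

View pics/s2.png

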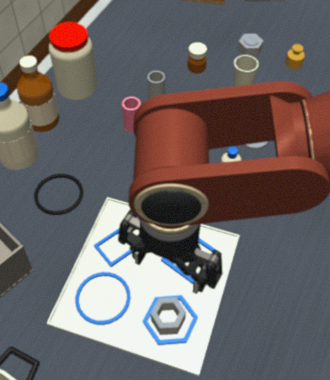

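The nut lies flat inside the hex frame at crop (168,315). The square block is next.

Request:
jog_arm:
  targets:
    - [-0.03,0.017,0,-4]
    - [-0.065,0.037,0,-8]
    - [-0.1,0.057,0,-12]
    - [-0.135,0.077,0,-16]
    - [-0.17,0.096,0.01,-20.4]

```text
time: 6.45
tool_pos: [0.5255, 0.1186, 0.148]
tool_rot: [0.002, 0.581, 0.814, 0.002]
contact_force: [0.5, 0.0, -0.2]
gripper_width: 1.002
```

```bash
python3 -c "
from h import *
to(.5947,-.0097,.15,18.8)"
```

```text
t 6.45 pos [0.5255 0.1186 0.148 ] jaw 19.0 j6 -0.25 w 1.002 -> shift [-0.1438  0.0236 -0.0018] turn 0.2
```

Request:
jog_arm:
  targets:
    - [-0.035,0.006,0,0]
    - [-0.07,0.012,0,0]
    - [-0.105,0.018,0,0]
    - [-0.13,0.022,0,0]
    - [-0.144,0.0236,0,0]

```text
time: 6.87
tool_pos: [0.5931, -0.0114, 0.1456]
tool_rot: [0.0, 0.583, 0.812, -0.0]
contact_force: [-0.1, 0.2, -0.1]
gripper_width: 1.003
```

Request:
jog_arm:
  targets:
    - [0,0,0,0]
    - [0,0,0.02,0]
    - [0,0,0.05,0]
    - [0,0,0.08,0]
    - [0,0,0.105,0]

```text
time: 7.28
tool_pos: [0.5908, -0.007, 0.0389]
tool_rot: [-0.001, 0.582, 0.813, -0.0]
contact_force: [1.6, 0.6, -0.4]
gripper_width: 1.002
```

```bash
python3 -c "
from h import *
to(.5947,-.0097,.009,18.8)"
```

```text
t 7.28 pos [ 0.5908 -0.007   0.0389] jaw 18.9 j6 -0.47 w 1.002 -> shift [-0.0038  0.0029  0.0299] turn 0.1
```

Request:
jog_arm:
  targets:
    - [-0.001,0.001,0.015,0]
    - [-0.001,0.001,0.03,0]
    - [-0.001,0.001,0.031,0]
    - [-0.001,0.001,0.031,0]
    - [-0.001,0.001,0.031,0]

```text
time: 7.7
tool_pos: [0.5938, -0.0085, 0.0108]
tool_rot: [0.0, 0.582, 0.813, 0.0]
contact_force: [1.0, 0.0, 0.5]
gripper_width: 1.002
```

Request:
jog_arm:
  targets:
    - [0,0,0,0]
    - [0,0,0,0]
    - [0,0,0,0]
    - [0,0,0,0]
    - [0,0,0,0]
  fingers: 0

```text
time: 8.12
tool_pos: [0.5943, -0.0094, 0.0113]
tool_rot: [0.001, 0.582, 0.813, 0.0]
contact_force: [-0.8, 0.1, 5.0]
gripper_width: 0.523
```

Request:
jog_arm:
  targets:
    - [0,0,0,0]
    - [0,0,0,0]
    - [0,0,0,0]
    - [0,0,0,0]
    - [0,0,0,0]

```text
time: 8.53
tool_pos: [0.5943, -0.0095, 0.0113]
tool_rot: [0.001, 0.582, 0.813, 0.0]
contact_force: [-1.5, 1.1, 5.9]
gripper_width: 0.525
```

Request:
jog_arm:
  targets:
    - [0,0,-0.01,0]
    - [0,0,-0.03,0]
    - [0,0,-0.06,0]
    - [0,0,-0.1,0]
    - [0,0,-0.13,0]

```text
time: 8.95
tool_pos: [0.5926, -0.0092, 0.1411]
tool_rot: [-0.001, 0.582, 0.813, -0.0]
contact_force: [1.3, -0.6, -4.0]
gripper_width: 0.522
```

```bash
python3 -c "
from h import *
to(.4474,.1756,.14,-11.9)"
```

```text
t 8.95 pos [ 0.5926 -0.0092  0.1411] jaw 18.8 j6 -0.47 w 0.522 -> shift [ 0.2217 -0.078   0.0013] turn 30.7
```

Request:
jog_arm:
  targets:
    - [0.01,-0.004,0,4]
    - [0.035,-0.012,0,10]
    - [0.065,-0.023,0,17]
    - [0.1,-0.035,0,24]
    - [0.135,-0.047,0,30.7]

```text
time: 9.37
tool_pos: [0.5033, 0.104, 0.1386]
tool_rot: [-0.001, 0.779, 0.627, -0.001]
contact_force: [0.6, 1.0, -4.4]
gripper_width: 0.523
```

```bash
python3 -c "
from h import *
to(.4474,.1756,.14,-11.9)"
```

```text
t 9.37 pos [0.5033 0.104  0.1386] jaw -12.3 j6 0.27 w 0.523 -> shift [ 0.058  -0.0699 -0.0012] turn -0.4
```

Request:
jog_arm:
  targets:
    - [0.02,-0.024,0,0]
    - [0.04,-0.048,0,0]
    - [0.055,-0.066,0,0]
    - [0.058,-0.07,0,0]
    - [0.058,-0.07,0,0]

```text
time: 9.78
tool_pos: [0.447, 0.1754, 0.1387]
tool_rot: [-0.001, 0.776, 0.631, -0.001]
contact_force: [0.1, -0.3, -5.2]
gripper_width: 0.524
```

Request:
jog_arm:
  targets:
    - [0,0,0.015,0]
    - [0,0,0.045,0]
    - [0,0,0.075,0]
    - [0,0,0.095,0]
    - [0,0,0.1,0]

```text
time: 10.2
tool_pos: [0.4457, 0.1727, 0.0352]
tool_rot: [-0.002, 0.777, 0.629, -0.004]
contact_force: [-0.8, 0.3, -4.2]
gripper_width: 0.528
```

```bash
python3 -c "
from h import *
to(.4474,.1756,.016,-11.9)"
```

```text
t 10.2 pos [0.4457 0.1727 0.0352] jaw -12.0 j6 0.42 w 0.528 -> shift [0.0032 0.0012 0.0191] turn -0.1
```

Request:
jog_arm:
  targets:
    - [0,0,0.01,0]
    - [0,0,0.018,0]
    - [0,0,0.022,0]
    - [0,0,0.022,0]
    - [0,0,0.022,0]

```text
time: 10.62
tool_pos: [0.4497, 0.1747, 0.0187]
tool_rot: [0.0, 0.777, 0.63, 0.001]
contact_force: [-0.6, 0.5, -4.7]
gripper_width: 0.524
```

Request:
jog_arm:
  targets:
    - [0,0,0,0]
    - [0,0,0,0]
    - [0,0,0,0]
    - [0,0,0,0]
    - [0,0,0,0]
  fingers: 1

```text
time: 11.03
tool_pos: [0.4496, 0.1747, 0.0187]
tool_rot: [0.0, 0.777, 0.63, 0.001]
contact_force: [-0.5, -0.1, 0.9]
gripper_width: 0.999
```

Request:
jog_arm:
  targets:
    - [0,0,-0.02,0]
    - [0,0,-0.05,0]
    - [0,0,-0.085,0]
    - [0,0,-0.12,0]
    - [0,0,-0.14,0]

```text
time: 11.45
tool_pos: [0.4507, 0.175, 0.1626]
tool_rot: [0.001, 0.777, 0.63, 0.003]
contact_force: [0.7, -0.0, 1.6]
gripper_width: 0.999
```

```bash
python3 -c "
from h import *
to(.5701,-.1469,.15,15)"
```

```text
t 11.45 pos [0.4507 0.175  0.1626] jaw -11.9 j6 0.42 w 0.999 -> shift [-0.2904  0.1832  0.0129] turn -26.9
```

Request:
jog_arm:
  targets:
    - [-0.03,0.019,0,-5]
    - [-0.063,0.04,0,-11]
    - [-0.096,0.061,0,-17]
    - [-0.13,0.082,0,-23]
    - [-0.163,0.103,0.005,-27]

```text
time: 11.87
tool_pos: [0.5173, -0.008, 0.1545]
tool_rot: [0.001, 0.606, 0.795, 0.001]
contact_force: [0.9, -0.2, -0.2]
gripper_width: 1.0
```

```bash
python3 -c "
from h import *
to(.5701,-.1469,.145,15)
# lever bar axis from the crop: bar end centre & hub centre (crop px/3)
p=onplane('top',[[290+263/3,140+292/3],[290+361/3,140+261/3],[290+381/3,140+255/3]],.03);print(p,np.degrees(np.arctan2(*(p[1]-p[0])[::-1])),(p[0]+p[2])/2)
im=cams.grab_frame('top')[:,:,::-1];cv2.imwrite('pics/t2.png',cv2.resize(im[190:350,130:350],None,fx=3,fy=3))"
```

```text
t 11.87 pos [ 0.5173 -0.008   0.1545] jaw 15.4 j6 -0.43 w 1.0 -> shift [-0.1479  0.0141  0.0097] turn 0.4
[[ 0.558694   -0.11523107]
 [ 0.57807324 -0.1833343 ]
 [ 0.58180284 -0.19722176]] -74.1159279573293 [ 0.57024842 -0.15622641]
```

View pics/t2.png

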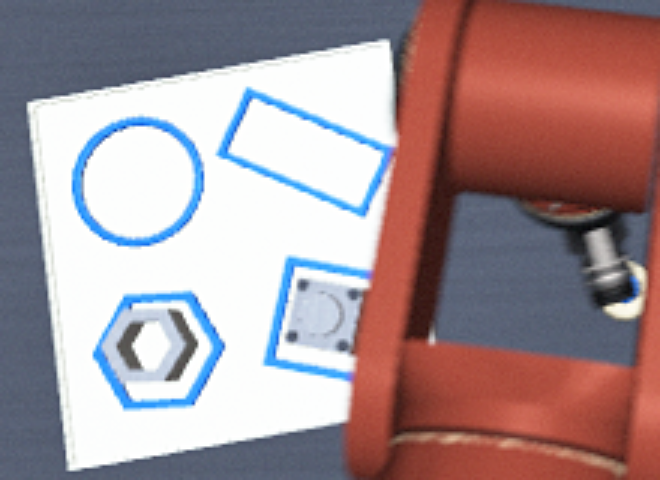

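The nut and the block sit inside their frames; the apparent offset is parallax of their tops. On to the lever.

Request:
jog_arm:
  targets:
    - [-0.035,0.003,0,0]
    - [-0.07,0.007,0,0]
    - [-0.105,0.01,0.004,0]
    - [-0.135,0.013,0.007,0]
    - [-0.149,0.013,0.01,0]

```text
time: 12.33
tool_pos: [0.5684, -0.1499, 0.1431]
tool_rot: [0.001, 0.609, 0.793, -0.0]
contact_force: [0.3, 0.1, -0.0]
gripper_width: 0.997
```

Request:
jog_arm:
  targets:
    - [0,0,0,0]
    - [0,0,0.02,0]
    - [0,0,0.05,0]
    - [0,0,0.08,0]
    - [0,0,0.1,0]

```text
time: 12.75
tool_pos: [0.5656, -0.1445, 0.0402]
tool_rot: [-0.002, 0.608, 0.794, -0.0]
contact_force: [-0.8, 0.2, -0.2]
gripper_width: 1.002
```

Request:
jog_arm:
  targets:
    - [0,0,0,0]
    - [0,0,0,0]
    - [0,0,0,0]

```text
time: 13.0
tool_pos: [0.5684, -0.1462, 0.0446]
tool_rot: [0.001, 0.608, 0.794, 0.0]
contact_force: [0.3, -0.2, 1.0]
gripper_width: 0.999
```

```bash
python3 -c "
from h import *
to(.5694,-.1487,.009,16)"
```

```text
t 13.0 pos [ 0.5684 -0.1462  0.0446] jaw 15.1 j6 -0.64 w 0.999 -> shift [-0.0026  0.0003  0.0356] turn -0.9
```

Request:
jog_arm:
  targets:
    - [-0.001,0,0.015,-1]
    - [-0.002,0,0.03,-1]
    - [-0.002,0,0.035,-1]
    - [-0.002,0,0.035,-1]
    - [-0.002,0,0.035,-1]

```text
time: 13.42
tool_pos: [0.5688, -0.1487, 0.0093]
tool_rot: [0.001, 0.601, 0.799, 0.0]
contact_force: [0.6, 0.4, 0.6]
gripper_width: 1.001
```

Request:
jog_arm:
  targets:
    - [0,0,0,0]
    - [0,0,0,0]
    - [0,0,0,0]
    - [0,0,0,0]
    - [0,0,0,0]
  fingers: 0

```text
time: 13.83
tool_pos: [0.5681, -0.1486, 0.0082]
tool_rot: [0.0, 0.601, 0.799, 0.0]
contact_force: [0.2, 0.6, -0.6]
gripper_width: 0.295
```

Request:
jog_arm:
  targets:
    - [0,0,0,0]
    - [0,0,0,0]
    - [0,0,0,0]
    - [0,0,0,0]
    - [0,0,0,0]

```text
time: 14.25
tool_pos: [0.5683, -0.1487, 0.0083]
tool_rot: [0.0, 0.601, 0.799, 0.0]
contact_force: [0.1, 0.9, 3.3]
gripper_width: 0.224
```

Request:
jog_arm:
  targets:
    - [0,0,-0.01,0]
    - [0,0,-0.03,0]
    - [0,0,-0.06,0]
    - [0,0,-0.1,0]
    - [0,0,-0.13,0]

```text
time: 14.67
tool_pos: [0.5673, -0.1483, 0.1395]
tool_rot: [-0.0, 0.601, 0.799, -0.0]
contact_force: [1.3, 0.1, -2.3]
gripper_width: 0.218
```

```bash
python3 -c "
from h import *
to(.5683,.1983,.14,-24.3)
cv2.imwrite('pics/s3.png',cams.grab_frame('side')[:,:,::-1][60:330,200:520])"
```

```text
t 14.67 pos [ 0.5673 -0.1483  0.1395] jaw 16.1 j6 -0.66 w 0.218 -> shift [ 0.3328  0.097  -0.0004] turn 40.4
```

View pics/s3.png

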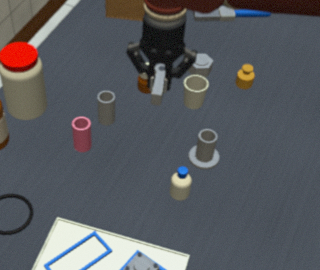

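The lever is held at crop (159,82), so I carry it to the slot.

Request:
jog_arm:
  targets:
    - [0.01,0.003,0,3]
    - [0.03,0.009,0,7]
    - [0.055,0.016,0,12]
    - [0.085,0.025,0,17]
    - [0.115,0.034,0,22]

```text
time: 15.13
tool_pos: [0.5675, -0.0277, 0.1369]
tool_rot: [-0.001, 0.745, 0.668, -0.001]
contact_force: [0.9, 0.1, -2.7]
gripper_width: 0.217
```

```bash
python3 -c "
from h import *
to(.5683,.1983,.14,-24.3)"
```

```text
t 15.13 pos [ 0.5675 -0.0277  0.1369] jaw -6.2 j6 -0.07 w 0.217 -> shift [ 0.2247 -0.0238 -0.003 ] turn 18.1
```

Request:
jog_arm:
  targets:
    - [0.03,-0.003,0,4]
    - [0.065,-0.007,0,8]
    - [0.1,-0.011,0,12]
    - [0.135,-0.014,0,16]
    - [0.165,-0.018,0,18]

```text
time: 15.55
tool_pos: [0.5666, 0.1394, 0.1369]
tool_rot: [-0.001, 0.839, 0.544, -0.001]
contact_force: [1.0, -0.4, -2.5]
gripper_width: 0.217
```

```bash
python3 -c "
from h import *
to(.5683,.1983,.14,-24.3)"
```

```text
t 15.55 pos [0.5666 0.1394 0.1369] jaw -24.0 j6 0.53 w 0.217 -> shift [ 0.0545 -0.0225 -0.0031] turn 0.3
```

Request:
jog_arm:
  targets:
    - [0.03,-0.012,0,0]
    - [0.05,-0.02,0,0]
    - [0.0545,-0.0225,0,0]
    - [0.0545,-0.0225,0,0]
    - [0.0545,-0.0225,0,0]

```text
time: 15.97
tool_pos: [0.5687, 0.1958, 0.1371]
tool_rot: [0.0, 0.838, 0.545, -0.001]
contact_force: [0.1, 0.2, -3.2]
gripper_width: 0.221
```

Request:
jog_arm:
  targets:
    - [0,0,0.015,0]
    - [0,0,0.045,0]
    - [0,0,0.075,0]
    - [0,0,0.095,0]
    - [0,0,0.1,0]

```text
time: 16.38
tool_pos: [0.5657, 0.1938, 0.0328]
tool_rot: [-0.001, 0.839, 0.544, -0.004]
contact_force: [-0.1, -0.3, -3.5]
gripper_width: 0.218
```

Request:
jog_arm:
  targets:
    - [0,0,0,0]
    - [0,0,0,0]
    - [0,0,0,0]

```text
time: 16.63
tool_pos: [0.5711, 0.1961, 0.0402]
tool_rot: [0.001, 0.838, 0.545, 0.002]
contact_force: [1.1, -0.2, -2.4]
gripper_width: 0.223
```

```bash
python3 -c "
from h import *
to(.5683,.1983,.0135,-24.3)"
```

```text
t 16.63 pos [0.5711 0.1961 0.0402] jaw -24.0 j6 0.63 w 0.223 -> shift [ 0.0008 -0.0035  0.0267] turn 0.3
```

Request:
jog_arm:
  targets:
    - [0.001,-0.001,0.01,0]
    - [0.001,-0.002,0.019,0]
    - [0.001,-0.002,0.024,0]
    - [0.001,-0.002,0.024,0]
    - [0.001,-0.002,0.024,0]

```text
time: 17.05
tool_pos: [0.5675, 0.198, 0.0134]
tool_rot: [-0.0, 0.838, 0.545, -0.0]
contact_force: [0.5, -0.2, -3.3]
gripper_width: 0.223
```

Request:
jog_arm:
  targets:
    - [0,0,0,0]
    - [0,0,0,0]
    - [0,0,0,0]
    - [0,0,0,0]
    - [0,0,0,0]
  fingers: 1

```text
time: 17.47
tool_pos: [0.5683, 0.198, 0.0143]
tool_rot: [0.0, 0.838, 0.545, 0.0]
contact_force: [-0.4, -0.8, -0.0]
gripper_width: 0.915
```

Request:
jog_arm:
  targets:
    - [0,0,-0.02,0]
    - [0,0,-0.05,0]
    - [0,0,-0.085,0]
    - [0,0,-0.12,0]
    - [0,0,-0.15,0]

```text
time: 17.88
tool_pos: [0.5683, 0.1981, 0.1666]
tool_rot: [0.0, 0.838, 0.545, 0.001]
contact_force: [0.9, 0.4, 0.5]
gripper_width: 1.001
```

```bash
python3 -c "
from h import *
to(.4505,-.1368,.17,-20)"
```

```text
t 17.88 pos [0.5683 0.1981 0.1666] jaw -23.9 j6 0.63 w 1.001 -> shift [-0.3539  0.028  -0.0037] turn -3.9
```

Request:
jog_arm:
  targets:
    - [-0.035,0.003,0,-1]
    - [-0.072,0.006,0,-2]
    - [-0.109,0.009,0,-3]
    - [-0.146,0.012,0,-4]
    - [-0.18,0.014,0,-4]

```text
time: 18.3
tool_pos: [0.507, 0.0262, 0.1642]
tool_rot: [0.0, 0.818, 0.575, 0.0]
contact_force: [-0.0, -0.9, -0.2]
gripper_width: 1.004
```

```bash
python3 -c "
from h import *
to(.4505,-.1368,.16,-20)"
```

```text
t 18.3 pos [0.507  0.0262 0.1642] jaw -19.9 j6 0.25 w 1.004 -> shift [-0.1725  0.0023  0.0042] turn 0.1
```

Request:
jog_arm:
  targets:
    - [-0.035,0,0,0]
    - [-0.07,0.001,0,0]
    - [-0.11,0.002,0,0]
    - [-0.15,0.002,0,0]
    - [-0.1725,0.0023,0,0]

```text
time: 18.72
tool_pos: [0.4499, -0.138, 0.1643]
tool_rot: [0.001, 0.819, 0.573, -0.0]
contact_force: [-0.2, -0.1, 0.0]
gripper_width: 0.997
```

Request:
jog_arm:
  targets:
    - [0,0,0,0]
    - [0,0,0,0]
    - [0,0,0.02,0]
    - [0,0,0.03,0]
    - [0,0,0.03,0]

```text
time: 19.13
tool_pos: [0.4496, -0.1334, 0.1308]
tool_rot: [-0.003, 0.818, 0.575, -0.001]
contact_force: [-0.1, -0.5, -0.2]
gripper_width: 1.004
```

```bash
python3 -c "
from h import *
to(.4505,-.1368,.028,-20)
im=cams.grab_frame('side')[:,:,::-1];cv2.imwrite('pics/s4.png',cv2.resize(im[120:270,320:500],None,fx=3,fy=3))"
```

```text
t 19.13 pos [ 0.4496 -0.1334  0.1308] jaw -19.8 j6 -0.1 w 1.004 -> shift [-0.003   0.0026  0.1028] turn 0.2
```

View pics/s4.png

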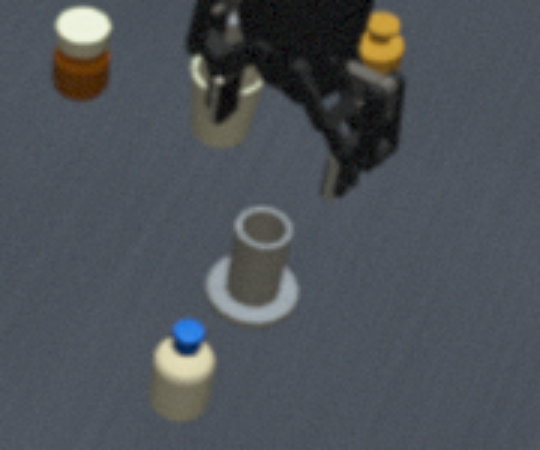

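The pipe's rim is at crop (263,227) and its flange at (252,288). A quick ray cross-check before I descend.

```bash
python3 -c "
from h import *
print(onplane('side',[[407.7,195.7]],.07),onplane('side',[[404,216]],.008))"
```

```text
[[ 0.45180111 -0.13698582]] [[ 0.4510205  -0.13601965]]
```

Both views agree within about 1.5 mm.

Request:
jog_arm:
  targets:
    - [0,0.001,0.015,0]
    - [0,0.001,0.045,0]
    - [0,0.001,0.075,0]
    - [0,0.001,0.098,0]
    - [0,0.001,0.104,0]

```text
time: 19.6
tool_pos: [0.4498, -0.1337, 0.0264]
tool_rot: [-0.003, 0.818, 0.575, -0.002]
contact_force: [-0.7, 0.9, -0.8]
gripper_width: 1.0
```

Request:
jog_arm:
  targets:
    - [0,0,0,0]
    - [0,0,0,0]
    - [0,0,0,0]

```text
time: 19.85
tool_pos: [0.4539, -0.1361, 0.0321]
tool_rot: [0.002, 0.819, 0.574, 0.001]
contact_force: [-0.1, -0.0, 0.2]
gripper_width: 1.004
```

Request:
jog_arm:
  targets:
    - [0,0,0,0]
    - [0,0,0,0]
    - [0,0,0,0]
    - [0,0,0,0]
    - [0,0,0,0]
  fingers: 0

```text
time: 20.27
tool_pos: [0.4528, -0.1359, 0.0309]
tool_rot: [0.001, 0.819, 0.574, 0.0]
contact_force: [-0.0, 0.6, 4.0]
gripper_width: 0.432
```

Request:
jog_arm:
  targets:
    - [0,0,0,0]
    - [0,0,0,0]
    - [0,0,0,0]
    - [0,0,0,0]
    - [0,0,0,0]

```text
time: 20.68
tool_pos: [0.4528, -0.1359, 0.0309]
tool_rot: [0.001, 0.819, 0.574, 0.0]
contact_force: [-1.0, 0.6, 6.9]
gripper_width: 0.433
```

Request:
jog_arm:
  targets:
    - [0,0,-0.01,0]
    - [0,0,-0.03,0]
    - [0,0,-0.06,0]
    - [0,0,-0.09,0]
    - [0,0,-0.12,0]

```text
time: 21.1
tool_pos: [0.451, -0.135, 0.1503]
tool_rot: [-0.001, 0.819, 0.574, -0.001]
contact_force: [1.2, -0.0, -1.2]
gripper_width: 0.431
```

```bash
python3 -c "
from h import *
to(.5488,.3111,.15)"
```

```text
t 21.1 pos [ 0.451  -0.135   0.1503] jaw -19.9 j6 -0.1 w 0.431 -> shift [ 0.4527 -0.06    0.0006] turn 0
```

Request:
jog_arm:
  targets:
    - [0.01,-0.001,0,0]
    - [0.03,-0.004,0,0]
    - [0.06,-0.008,0,0]
    - [0.095,-0.013,0,0]
    - [0.13,-0.017,0,0]

```text
time: 21.52
tool_pos: [0.4795, -0.0061, 0.1489]
tool_rot: [-0.001, 0.819, 0.574, -0.001]
contact_force: [1.3, -0.1, -2.4]
gripper_width: 0.427
```

Request:
jog_arm:
  targets:
    - [0.035,-0.005,0,0]
    - [0.07,-0.009,0,0]
    - [0.105,-0.014,0,0]
    - [0.14,-0.019,0,0]
    - [0.17,-0.023,0,0]

```text
time: 21.93
tool_pos: [0.5157, 0.1625, 0.1487]
tool_rot: [-0.001, 0.818, 0.575, -0.001]
contact_force: [0.8, -1.1, -1.9]
gripper_width: 0.429
```

Request:
jog_arm:
  targets:
    - [0.035,-0.005,0,0]
    - [0.07,-0.01,0,0]
    - [0.105,-0.014,0,0]
    - [0.13,-0.018,0,0]
    - [0.14,-0.019,0,0]

```text
time: 22.35
tool_pos: [0.5456, 0.3014, 0.1486]
tool_rot: [-0.001, 0.818, 0.575, -0.001]
contact_force: [-0.1, -1.1, -2.1]
gripper_width: 0.433
```

Request:
jog_arm:
  targets:
    - [0.006,0,0,0]
    - [0.012,-0.001,0,0]
    - [0.012,-0.001,0,0]
    - [0.012,-0.001,0,0]

```text
time: 22.68
tool_pos: [0.5495, 0.3089, 0.1496]
tool_rot: [0.0, 0.819, 0.574, -0.0]
contact_force: [-0.5, -0.6, -1.6]
gripper_width: 0.433
```

```bash
python3 -c "
from h import *
to(.5488,.3111,.0365)"
```

```text
t 22.68 pos [0.5495 0.3089 0.1496] jaw -20.0 j6 0.74 w 0.433 -> shift [ 0.0019 -0.0013  0.1131] turn 0
```

Request:
jog_arm:
  targets:
    - [0.001,-0.001,0.015,0]
    - [0.001,-0.001,0.04,0]
    - [0.001,-0.001,0.065,0]
    - [0.001,-0.001,0.085,0]
    - [0.001,-0.001,0.09,0]

```text
time: 23.1
tool_pos: [0.5456, 0.3088, 0.0542]
tool_rot: [-0.001, 0.819, 0.574, -0.004]
contact_force: [-1.8, -1.4, -2.8]
gripper_width: 0.436
```

Request:
jog_arm:
  targets:
    - [0,0,0,0]
    - [0,0,0,0]
    - [0,0,0,0]

```text
time: 23.35
tool_pos: [0.5503, 0.3114, 0.0617]
tool_rot: [0.0, 0.819, 0.574, 0.001]
contact_force: [0.6, 0.1, -1.6]
gripper_width: 0.434
```

```bash
python3 -c "
from h import *
to(.5488,.3111,.036)"
```

```text
t 23.35 pos [0.5503 0.3114 0.0617] jaw -19.9 j6 0.75 w 0.434 -> shift [-0.0008 -0.0014  0.0257] turn 0
```

Request:
jog_arm:
  targets:
    - [0,0,0.01,0]
    - [0,0,0.018,0]
    - [0,0,0.023,0]
    - [0,0,0.024,0]
    - [0,0,0.024,0]

```text
time: 23.77
tool_pos: [0.5487, 0.311, 0.0353]
tool_rot: [-0.0, 0.819, 0.574, -0.0]
contact_force: [-0.1, -0.0, -2.5]
gripper_width: 0.435
```

Request:
jog_arm:
  targets:
    - [0,0,0,0]
    - [0,0,0,0]
    - [0,0,0,0]

```text
time: 24.02
tool_pos: [0.5491, 0.3112, 0.036]
tool_rot: [0.0, 0.819, 0.574, 0.0]
contact_force: [0.2, -0.8, -2.5]
gripper_width: 0.434
```

Request:
jog_arm:
  targets:
    - [0,0,0,0]
    - [0,0,0,0]
    - [0,0,0,0]
    - [0,0,0,0]
    - [0,0,0,0]
  fingers: 1

```text
time: 24.43
tool_pos: [0.5493, 0.3112, 0.0362]
tool_rot: [0.0, 0.819, 0.574, 0.0]
contact_force: [-0.1, 0.2, -0.5]
gripper_width: 1.001
```

Request:
jog_arm:
  targets:
    - [0,0,-0.015,0]
    - [0,0,-0.045,0]
    - [0,0,-0.08,0]
    - [0,0,-0.115,0]
    - [0,0,-0.14,0]

```text
time: 24.85
tool_pos: [0.5502, 0.3117, 0.1812]
tool_rot: [0.001, 0.819, 0.574, 0.002]
contact_force: [1.2, 0.2, 0.8]
gripper_width: 1.001
```

Request:
jog_arm:
  targets:
    - [-0.03,0,-0.01,0]
    - [-0.07,0,-0.02,0]
    - [-0.11,0,-0.03,0]
    - [-0.15,0,-0.03,0]
    - [-0.19,0,-0.03,0]

```text
time: 25.27
tool_pos: [0.4841, 0.1313, 0.2083]
tool_rot: [0.001, 0.818, 0.575, 0.002]
contact_force: [1.0, -0.8, 1.1]
gripper_width: 1.004
```

Request:
jog_arm:
  targets:
    - [-0.04,0,0,0]
    - [-0.08,0,0,0]
    - [-0.12,0,0,0]
    - [-0.16,0,0,0]
    - [-0.2,0,0,0]

```text
time: 25.68
tool_pos: [0.4154, -0.057, 0.2073]
tool_rot: [0.001, 0.819, 0.574, 0.001]
contact_force: [0.6, -1.9, 0.3]
gripper_width: 1.0
```

Request:
jog_arm:
  targets:
    - [-0.04,0,0,0]
    - [-0.08,0,0,0]
    - [-0.1,0,0,0]
    - [-0.12,0,0,0]
    - [-0.12,0,0,0]

```text
time: 26.1
tool_pos: [0.3744, -0.171, 0.2073]
tool_rot: [0.001, 0.82, 0.572, -0.0]
contact_force: [0.5, 0.3, 0.6]
gripper_width: 0.997
```

```bash
python3 -c "
from h import *
to(.5488,.3111,.036)
a=cams.grab_frame('top')[:,:,::-1];b=cams.grab_frame('side')[:,:,::-1]
cv2.imwrite('pics/tf.png',a);cv2.imwrite('pics/sf.png',b)
A=cv2.resize(a[190:360,130:290],(400,425));B=cv2.resize(b[265:465,190:400],(400,381));B=cv2.copyMakeBorder(B,0,44,0,0,0)
cv2.imwrite('pics/fin.png',np.hstack([A,B]))"
```

```text
t 26.1 pos [ 0.3744 -0.171   0.2073] jaw -20.2 j6 -0.26 w 0.997 -> shift [ 0.513  -0.003   0.1704] turn 0
```

View pics/fin.png

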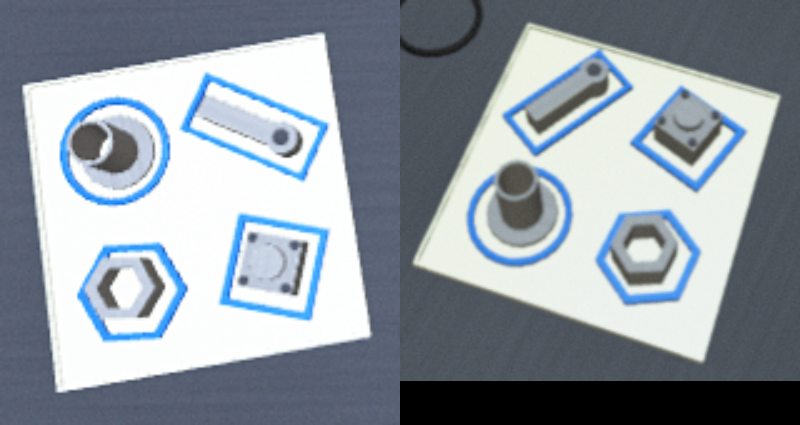

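View pics/tf.png

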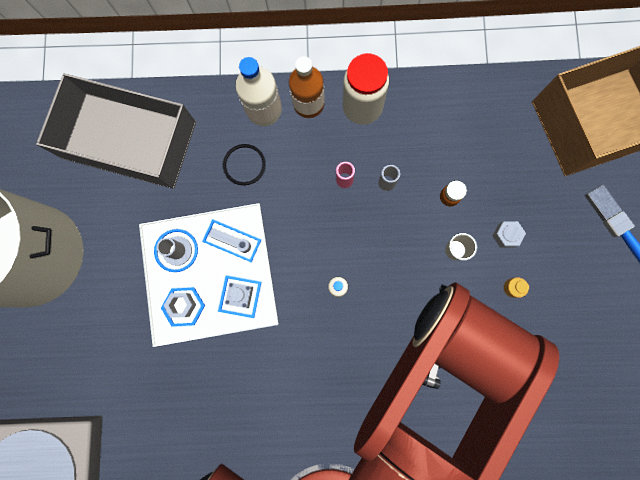

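All four parts look flat inside their frames, and the plain pipe (390,176) and cap (511,234) haven't moved. I'll do one numeric check of the centres, then hand in.

```bash
python3 -c "
from h import *
q=lambda x,y:[130+x/2.5,190+y/2.5]
P=lambda z,*p:onplane('top',[q(*a) for a in p],z).mean(0)*1000
for n,v,f in (('nut',P(.036,(125,287)),(430,293.7)),('lever',P(.034,(199,106),(303,143)),(565.8,192.8)),('block',P(.038,(272,262)),(447.4,175.6)),('pipe',P(.012,(115,152)),(548.8,311.1))): print(n,v.round(1),f,np.hypot(*(v-f)).round(1))
im=cv2.imread('pics/tf.png');im0=cv2.imread('pics/top0.png')
for x,y in((390,176),(511,234)): print(cv2.absdiff(im,im0)[y-18:y+18,x-18:x+18].mean())
manip.job_done()"
```

```text
nut [432.9 290.3] (430, 293.7) 4.5
lever [562.8 189.3] (565.8, 192.8) 4.6
block [449.2 170.8] (447.4, 175.6) 5.1
pipe [546.4 309.2] (548.8, 311.1) 3.1
20.170267489711936
25.577932098765434
the job is handed in; nothing more can be done
```

The image difference around the look-alikes (20 and 25 grey levels) is higher than I expected. I'll check it on the saved pictures.

```bash
python3 -c "
import cv2
a=cv2.imread('pics/top0.png');b=cv2.imread('pics/tf.png')
print('empty table',cv2.absdiff(a,b)[380:410,200:230].mean())
for x,y in((390,176),(511,234)):
    t=a[y-18:y+18,x-18:x+18];r=cv2.matchTemplate(b[y-40:y+40,x-40:x+40],t,cv2.TM_CCOEFF_NORMED);_,v,_,l=cv2.minMaxLoc(r);print('best match',v,'shift px',l[0]-22,l[1]-22)"
```

```text
empty table 19.645925925925926
best match 0.9923750758171082 shift px 0 0
best match 0.997809112071991 shift px 0 0
```

All four fittings are in their own frames and released, and the job was handed in at about 26 s of the 128 s allowed; no verdict was reported. I packed the nut, then the block, the lever and the flanged pipe.

- **Placement:** the last pictures from both cameras show each part upright or flat inside its frame. Centres read by eye from the top view are 3 to 5 mm off (nut 4.5, lever 4.6, block 5.1, pipe 3.1), against the 14 mm limit.
- **Look-alikes:** template matching between the first and last top views puts both the plain pipe and the hex cap at 0 px shift.
- **Check that looked wrong:** the raw image difference around the look-alikes was high (20 and 25 grey levels). Empty table shows almost the same (about 20), so it is mostly a brightness change across the picture rather than movement. I settled this only after handing in, on the saved pictures.
- **Forces and final state:** the largest reading at the end of any move was about 7 N, when closing on a part. The gripper is open and clear of everything. The block was let go 2 to 3 mm above the plate and settled flat.

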